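# Refit the filter cover of the bench dust extractor and open the suction

### The arm

A 7-joint arm with a two-finger parallel gripper is mounted at the origin on the work surface. World frame = base frame: x ahead of the robot, y to its left, z up, the work surface at z = 0. Lengths are in m, angles in rad, forces in N, time in s.
With the tool pointing down it reaches from about 0.35 to 0.9 m from the base axis. Payload 8.1 kg.
Tool frame: the origin (TCP) lies on the centre line of the jaws, within the pads' length; the fingertips stand 19 mm ahead of it and the grasp point (between the pads) is the TCP; z points along the fingers, y is the direction in which the jaws open and shut (so a half turn about z gives the same grasp; the last joint's range is limited). The gripper opens to 92 mm and grips with 3 to 60 N. Pads are 19 mm wide; open, the fingers measure 130 mm over their backs; the gripper's body (75 mm by 190 mm) begins 47 mm behind the grasp point.
Start: joints at [1.22, 0.434, 0.025, 1.573, -0.012, 1.134, -0.075], TCP at [0.153, -0.606, 0.246] pointing down, gripper open.
Joint ranges: [-2.62, 2.62], [-0.44, 2.09], [-1.27, 1.32], [0.08, 2.57], [-1.32, 4.46], [0.12, 2], [-2.74, 2.74]. Speed limits (rad/s): [2.22, 2.22, 3.01, 3.01, 3.14, 3.14, 3.14].

### API

Orientations are given as a rotation vector (axis times angle).
In Python, from cell import monitor, imaging, workorder, outline_of gives the robot as it stands.
- The arm moves only by the tool move_arm, never from a script. Its argument "series" is a list of rows, each a list of 6 numbers: the shift along the world's x, y, z in cm, then the turn, a rotation vector about the world's x, y, z in degrees. A call has 1 to 8 rows; each row shifts and turns the commanded pose from where the row before left it; what a row does not reach is not made up. A row lasts 1/10 s, in which the tool goes at most 50 mm and 8.59 degrees, less where a joint would pass 70% of its speed; a pose out of reach is approached as far as the arm can. A call with a gripper value outside its range is refused whole. "grip" is the opening, from 0 (shut) to 1 (fully open), set as the call begins (left out, the last holds). The fingers move at their own pace and stop on an object; "force" is the grip in N (left out, the last holds). Time passes only in rows, so rows that do not move let the fingers close. It gives the time, the measured TCP pose, the force and the opening at its end, in the units of the state.
- monitor.observe(): the state, without advancing time (a new reading comes with each control period).
- imaging.get_image(name): name is "scene" or "top" or "wrist"; returns a dict with "color" (420x560x3 uint8, red, green, blue), "fx", "fy", "cx", "cy" (pixels), "dist_coeffs" ([k1, k2, p1, p2, k3] as OpenCV has them; the pictures are not rectified), "rvec" (rotation vector, rad) and "tvec" (3), from world to camera coordinates, as OpenCV has them; the wrist camera has in their place "mount" (4x4, takes a point from camera to tool coordinates, whose origin is the TCP and whose axes are the flange's). Camera axes: x right, y down, z forward; pixel columns grow to the right and rows downward; lengths in m; the calibration is good to about 2 mm. A picture is of the moment at which its call begins: read the wrist's pose just before it. There is no depth.
- workorder.sign_off(): hands the job in, once; it reports no verdict.
Trained networks look in the newest picture that a camera, given by its name, has taken for a name from the list of things; names that differ only in an ending like _2 or _b are one class to them, and where a whole thing is asked for, a point or a joint stands for the part that bears it (a point fixed in the world has none). Each returns a list of dicts, best first, with "p" (0 to 1); they miss things now and then, are a little off and sometimes report something else, mostly with a low value. They report only what shows in the picture. A call takes as long as a camera call.
- outline_of(camera, thing): "mask" (420x560 bool, what is visible of it) and "rect" ([left, top, width, height] in pixels, round what is visible of it).
The state is a dict: "clock": time; "joints": joint angles; "dq": joint speeds; "joint_efforts": joint torques, N m; "position": TCP position; "ee_rot": TCP orientation; "force": force on the tool from outside, world axes, zero at the start; "ft_torque": the same for the moment, N m; "width": opening from 0.0 (shut) to 1.0 (fully open).
Only numpy, scipy, OpenCV 4.12 (cv2) and the standard library are available. Lean on these libraries where they do the work, as an engineer would, in place of code of your own. Each camera call takes 0.05 s, during which the arm holds its last target. There are 200 camera calls.

### The job

The dust extractor's filter has been cleaned: close the opening in its sloping face with the keyhole cover, putting both keyholes over the headed studs and sliding the cover down the slope until it is fully home and locked behind both stud heads. Then turn the suction knob sunk in the face clockwise to its stop, to full suction. Leave the other things on the bench where they lie, and let go of everything at the end.

Things in the scene. Friction and masses are not known exactly. Their poses are not given: they have to be found in the camera images.
- extractor: Grey steel bench dust extractor, 400 wide (y), 310 deep (x), 165 mm high, fixed to the bench; its front face slopes up at 30 degrees from level, away from a low 60 mm front edge. Origin: on the bench under mid width, 160 mm behind the front edge; x points to its back, y left, z up. A hose spigot on its top (88 mm behind the origin, 100 mm left) reaches 210 mm high.
- face: The extractor's sloping face, 210 mm up the slope by 400 mm wide. Origin: mid outer surface; x up the slope, y level to the left, z out (30 degrees from vertical). Filter opening 84 x 68 mm at x -8, y +85. Two firm studs, 130 apart, stand in level slots at x +26, y +150+d and +20+d; d is unknown, -10 to 10 mm. Each: shank 8 mm thick, chamfered head 20 mm wide, 7.5 to 11.5 mm above the face.
- cover: Loose aluminium cover, 130 (x) by 180 (y) by 5 mm, 0.28 to 0.56 kg, lying flat, handle up. Origin: centre of its underside; x to its upper edge (the narrow ends of its keyholes point there), y left, z out on the handle side; fitted, its axes are those of face. Black bow handle along y over the centre: bar 14 mm thick (x), z 25 to 41 mm, 108 mm long, 84 mm free between the legs.
- slot_left (a point): Centre of the left keyhole's narrow upper end, mid thickness: x +34, y +65, z +2.5 mm on the cover, its axes. The keyhole: round entry hole 23 mm diameter centred at x +10, y +65 mm; from it a slot 11 mm wide runs to the round end at x +34 (so the cover slides 24 mm down from entry to home). Home, this point is about x +25, z +2.5 mm on the face.
- slot_right (a point): The same of the right keyhole: x +34, y -65, z +2.5 mm on the cover (entry hole at x +10, y -65); it belongs on the right stud.
- knob_centre (a point): On the suction knob's axis, level with the face's surface (x 0, y -120, z 0 mm on the face; axes as the face's). The knob stands in a round well, 90 mm diameter, 32 mm deep, square to the face. Its black grip is a straight bar through the axis, 58 mm long, 16 mm wide, 29 to 2.5 mm below the face's surface, on a flat disc of 62 mm diameter.
- suction_knob (a joint): Suction knob's angle (rad): 0 shut to 1.5 at the stop (full suction), growing clockwise seen from outside the face. At 0 the grip bar lies along the face's y, its white pointer line to the left; at 1.5 almost along the slope, pointer up. Takes about 0.12 N m to turn; stays where it is left.
- hammer: Bystander: claw hammer, 260 mm long, lying along its x; origin near its middle, underneath.
- try_square: Bystander: try square, 130 mm dark wood stock along x, steel blade 200 mm along y; origin under the middle of the stock.
- bar_clamp: Bystander: steel bar clamp with wooden handle, 280 mm along x, about 110 mm wide; origin under its bar, 150 mm from the fixed jaw end.

How it is judged:
By the outcome, as a careful person would: the job done as asked, in the order asked, and still so for the second after the job is handed in, with the robot touching nothing.
It also fails if it takes over 72 s, if anything falls off the work surface, if the arm or the gripper's body presses on something with over 40 N, if the wrist force passes 120 N, or if a joint passes its speed limit or range.

## Working session

There is one attempt and no reset: what is moved stays moved. The work goes in short steps, Python scripts to look and compute and a tool call to move; the robot and the scene stay as the last step left them, time stands still between calls to the robot, and variables do not carry over. Pictures are saved under pics/ and viewed, about 8 in all and at most 12, crops included, and the job is handed in when it is done.

Besides the shell and the picture viewer there is one more tool, called after ">>>" by a JSON object that holds its "fn" and its "kwargs". move_arm: Moves the arm, as the interface text tells. Its arguments: {"type":"object","properties":{"series":{"type":"array"},"grip":{"type":"number"},"force":{"type":"number"}},"required":["series"]}

```bash
ls; mkdir -p pics; python3 - <<'E'
from cell import monitor, imaging, outline_of
import cv2, numpy as np
s=monitor.observe(); print({k:np.round(v,3) for k,v in s.items()})
ims=[]
for n in ("scene","top"):
    d=imaging.get_image(n); cv2.imwrite(f"pics/{n}0.png",d["color"][:,:,::-1]); 
    print(n,d["fx"],d["cx"],d["cy"],d["dist_coeffs"],d["rvec"],d["tvec"])
    for t in ("extractor","cover","slot_left","slot_right","suction_knob","hammer","try_square","bar_clamp"):
        print(t,[(round(o["p"],2),o["rect"]) for o in outline_of(n,t)[:2]])
d=imaging.get_image("wrist");print(d["mount"],d["fx"],d["dist_coeffs"])
E
```

```text
pics
{'clock': np.float64(0.0), 'joints': array([ 1.22 ,  0.435,  0.025,  1.574, -0.012,  1.134, -0.075]), 'dq': array([ 0.001, -0.   , -0.001, -0.001, -0.001, -0.002,  0.   ]), 'joint_efforts': array([ 0.0000e+00, -6.6786e+01,  9.8500e-01, -3.1447e+01, -6.0000e-02,
        4.3000e-02,  0.0000e+00]), 'position': array([ 0.153, -0.605,  0.245]), 'ee_rot': array([-3.116, -0.388,  0.   ]), 'force': array([0.045, 0.728, 0.215]), 'ft_torque': array([ 0.054, -0.018,  0.035]), 'width': np.float64(1.003)}
scene 472.74858559116166 281.0051764864522 203.85625509736366 [0.00893444 0.         0.         0.         0.        ] [ 1.41471641  2.41361972 -0.65811032] [ 0.27375285 -0.37735706  1.53390124]
extractor [(0.59, [137.7, 156.0, 211.6, 171.3])]
cover [(0.72, [162.9, 117.5, 67.7, 39.9])]
slot_left [(0.97, [161.9, 116.4, 68.0, 40.0]), (0.38, [138.4, 157.3, 210.3, 170.9])]
slot_right [(0.83, [163.2, 115.9, 62.6, 42.2])]
suction_knob [(0.53, [212.2, 182.3, 18.1, 11.9]), (0.47, [163.0, 116.0, 64.3, 43.0])]
hammer [(0.76, [388.1, 194.1, 34.5, 93.8])]
try_square [(0.63, [402.2, 303.4, 104.0, 81.2])
[... 266 characters left out ...]
4.9, 123.8, 148.7, 118.0])]
cover [(0.8, [367.2, 235.4, 62.5, 55.1])]
slot_left [(0.83, [367.0, 238.2, 65.7, 55.9])]
slot_right [(0.65, [368.2, 235.6, 65.7, 54.8])]
suction_knob [(0.65, [228.4, 171.7, 139.5, 65.9]), (0.54, [327.5, 193.7, 23.9, 16.9])]
hammer [(0.71, [159.7, 212.2, 26.9, 86.0])]
try_square [(0.65, [84.7, 161.9, 75.4, 37.6])]
bar_clamp []
[[-1.25841870e-03 -9.69154025e-01 -2.46452617e-01  6.48150904e-02]
 [ 9.99999194e-01 -1.26085714e-03 -1.47910440e-04 -7.98566768e-04]
 [-1.67393543e-04 -2.46452604e-01  9.69154831e-01 -1.37887309e-01]
 [ 0.00000000e+00  0.00000000e+00  0.00000000e+00  1.00000000e+00]] 310.46660779726216 [0.01386806 0.         0.         0.         0.        ]
```

```bash
python3 - <<'E'
import cv2
a=cv2.imread("pics/top0.png")[100:310,190:470]; cv2.imwrite("pics/v1.png",cv2.resize(a,(800,600),interpolation=cv2.INTER_CUBIC))
E
```

```text
(no output)
```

View pics/v1.png

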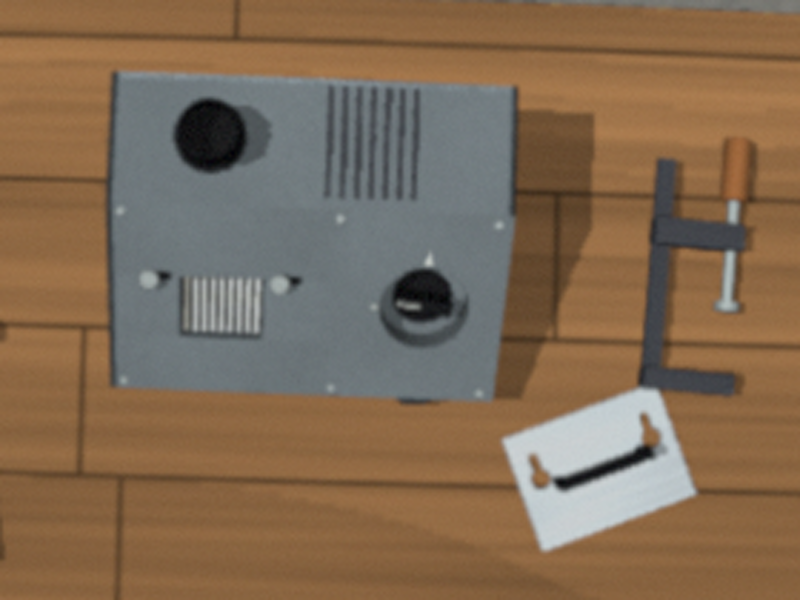

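View 1 (top, crop): extractor with its back edge at crop (115,72)-(516,88), studs at (150,280) and (280,285), and the well around (424,307). The cover has corners (503,438), (657,388), (695,492), (543,550), and lies beside the clamp.

```bash
cat > h.py <<'E'
import numpy as np, cv2
from scipy.optimize import least_squares
from scipy.spatial.transform import Rotation as R
from cell import monitor, imaging, workorder, outline_of
def P(rv,t):
    T=np.eye(4);T[:3,:3]=R.from_rotvec(rv).as_matrix();T[:3,3]=t;return T
def ext(x,y,yaw): return P([0,0,yaw],[x,y,0])
FACE=np.eye(4);FACE[:3,:3]=R.from_euler('y',-30,degrees=True).as_matrix();FACE[:3,3]=[-.16+.105*np.cos(np.pi/6),0,.06+.105*.5]
def ap(T,p): return np.atleast_2d(p)@T[:3,:3].T+T[:3,3]
def grab(n):
    s=monitor.observe(); d=imaging.get_image(n)
    if n=="wrist":
        W=P(s["ee_rot"],s["position"])@np.array(d["mount"]); C=np.linalg.inv(W)
        d["rvec"]=R.from_matrix(C[:3,:3]).as_rotvec(); d["tvec"]=C[:3,3]
    d["K"]=np.array([[d["fx"],0,d["cx"]],[0,d["fy"],d["cy"]],[0,0,1]])
    return d
def proj(d,p): return cv2.projectPoints(np.atleast_2d(p).astype(float),np.array(d["rvec"],float),np.array(d["tvec"],float),d["K"],np.array(d["dist_coeffs"],float))[0][:,0]
def ray(d,px):
    u=cv2.undistortPoints(np.array(px,float).reshape(-1,1,2),d["K"],np.array(d["dist_coeffs"],float))[:,0]
    M=R.from_rotvec(d["rvec"]).as_matrix(); c=-M.T@d["tvec"]
    return c,np.c_[u,np.ones(len(u))]@M
def onplane(d,px,T,z=0):  # pixel -> coords in frame T at height z
    c,v=ray(d,px);Ti=np.linalg.inv(T);c=ap(Ti,c)[0];v=v@Ti[:3,:3].T
    return c+v*((z-c[2])/v[:,2])[:,None]
def save(d,name,box=None,k=1,pts=()):
    im=d["color"][:,:,::-1].copy()
    x0,y0,x1,y1=box or (0,0,560,420)
    im=cv2.resize(im[y0:y1,x0:x1],None,fx=k,fy=k,interpolation=cv2.INTER_CUBIC)
    for p in pts: cv2.circle(im,(int((p[0]-x0+.5)*k),int((p[1]-y0+.5)*k)),2,(0,0,255),-1)
    cv2.imwrite("pics/"+name,im)
E
python3 - <<'E'
from h import *
d=grab("top"); c=lambda a: np.array(a,float)/(800/280)+[190,100]-.3
px=c([(115,72),(516,88),(515,212),(493,400),(112,385),(110,210)])
pts=np.array([(.15,.2,.165),(.15,-.2,.165),(.0219,-.2,.165),(-.16,-.2,.06),(-.16,.2,.06),(.0219,.2,.165)])
f=lambda q:(proj(d,ap(ext(*q),pts))-px).ravel()
r=least_squares(f,[.6,0,0]);print(r.x,r.fun.reshape(-1,2).round(1).tolist())
F=ext(*r.x)@FACE
print("studs",onplane(d,c([(150,280),(280,285)]),F,.0115).round(4),"well",onplane(d,c([(424,307)]),F,0).round(4))
pc=c([(503,438),(657,388),(695,492),(543,550)])
cp=np.array([(.065,.09,.005),(.065,-.09,.005),(-.065,-.09,.005),(-.065,.09,.005)])
g=lambda q:(proj(d,ap(ext(*q),cp))-pc).ravel()
r2=least_squares(g,[.4,-.2,0]);print(r2.x,r2.fun.round(1))
s=monitor.observe();print(R.from_rotvec(s["ee_rot"]).as_matrix().round(3))
E
```

```text
[ 0.66452557 -0.03842518 -0.00079464] [[-1.2, 0.5], [1.0, -0.9], [0.6, 1.1], [0.6, 0.3], [0.3, 1.5], [-1.2, -2.5]]
studs [[0.0286 0.1576 0.0115]
 [0.0272 0.0286 0.0115]] well [[ 0.002  -0.1173  0.    ]]
[ 0.43512725 -0.36486361  0.36448641] [-0.   0.  -0.1 -1.6  0.4  1.2 -0.2  0.4]
[[ 0.969  0.245 -0.   ]
 [ 0.245 -0.969 -0.   ]
 [-0.     0.    -1.   ]]
```

>>> {"fn": "move_arm", "kwargs": {"series": [[2.3, 2, -0.3, 0, 0, 8], [2.3, 2, -0.3, 0, 0, 8], [2.3, 2, -0.3, 0, 0, 8], [2.3, 2, -0.3, 0, 0, 8], [2.3, 2, -0.3, 0, 0, 8], [2.3, 2, -0.3, 0, 0, 8], [2.3, 2, -0.3, 0, 0, 8], [2.3, 2, -0.3, 0, 0, 8]]}}

```text
clock: 1.8
position: [0.3381, -0.4451, 0.2218]
ee_rot: [2.432, 1.988, -0.0]
force: [-0.2, -0.5, 0.8]
width: 1.003
```

>>> {"fn": "move_arm", "kwargs": {"series": [[2.4, 2, -0.3, 0, 0, 8], [2.4, 2, -0.3, 0, 0, 8], [2.4, 2, -0.3, 0, 0, 8], [2.4, 2, -0.3, 0, 0, 8], [0, 0, 0, 0, 0, 0], [0, 0, 0, 0, 0, 0]]}}

```text
clock: 2.4
position: [0.4335, -0.3656, 0.2097]
ee_rot: [-1.797, -2.577, -0.0]
force: [0.2, -0.9, -0.6]
width: 1.001
```

```bash
python3 - <<'E'
from h import *
s=monitor.observe();print(s["position"].round(4),R.from_rotvec(s["ee_rot"]).as_matrix().round(3),s["joints"].round(2))
d=grab("wrist"); np.save("w1.npy",d,allow_pickle=True)
save(d,"w1.png",None,1.4)
E
```

```text
[ 0.4335 -0.3656  0.2097] [[-0.345  0.938 -0.   ]
 [ 0.938  0.345  0.   ]
 [ 0.    -0.    -1.   ]] [ 0.93  0.42 -0.45  1.74  0.2   1.04  0.77]
```

View pics/w1.png

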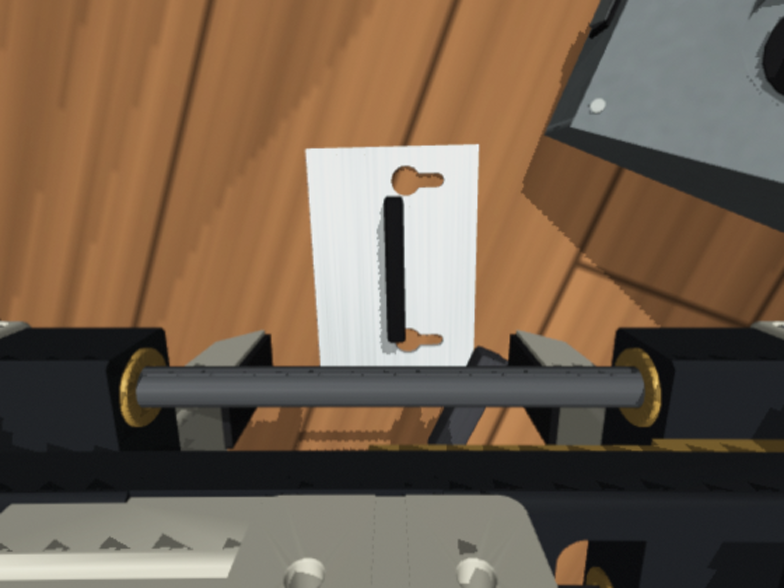

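View 2 (wrist): the cover's top edge runs (306,149)-(479,144). The keyholes are at (405,181)/(438,180) and (437,340), and the bar has its top end at (394,197) and bottom at (398,342), in 1.4x pixels.

```bash
python3 - <<'E'
from h import *
d=np.load("w1.npy",allow_pickle=True).item()
px=np.array([(306,149),(479,144),(405,181),(444,180),(443,340),(386,197),(403,197),(405,342)])/1.4-.3
pt=np.array([(-.065,.09,.005),(.065,.09,.005),(.01,.065,.005),(.0395,.065,.005),(.0395,-.065,.005),(-.007,.054,.041),(.007,.054,.041),(.007,-.054,.041)])
r=least_squares(lambda q:(proj(d,ap(ext(*q),pt))-px).ravel(),[.435,-.365,.364],loss="soft_l1");print(r.x,np.degrees(r.x[2]),(proj(d,ap(ext(*r.x),pt))-px).round(1).tolist())
np.save("cov.npy",r.x)
s=monitor.observe();print("delta cm",(np.r_[r.x[:2],.033]-s["position"])*100, "tool y ang",np.degrees(np.arctan2(.345,.938)))
E
```

```text
[ 0.43461956 -0.36227223  0.37286462] 21.363569178946616 [[-0.6, -0.6], [0.0, 0.1], [0.6, -0.4], [0.4, -0.3], [0.0, 0.2], [-2.1, 0.3], [0.3, -0.1], [0.3, 1.6]]
delta cm [  0.19129734   0.42790391 -17.66724891] tool y ang 20.193715807480125
```

>>> {"fn": "move_arm", "kwargs": {"series": [[0.1, 0.2, -4, 0, 0, 1.2], [0.1, 0.2, -4, 0, 0, 0], [0, 0, -4, 0, 0, 0], [0, 0, -3, 0, 0, 0], [0, 0, -1.6, 0, 0, 0], [0, 0, -1, 0, 0, 0], [0, 0, 0, 0, 0, 0]], "grip": 0.5}}

```text
clock: 3.15
position: [0.434, -0.3626, 0.0328]
ee_rot: [-1.772, -2.592, 0.001]
force: [-0.8, 0.4, -0.8]
width: 0.506
```

>>> {"fn": "move_arm", "kwargs": {"series": [[0, 0, 0, 0, 0, 0], [0, 0, 0, 0, 0, 0], [0, 0, 0, 0, 0, 0], [0, 0, 0, 0, 0, 0], [0, 0, 0, 0, 0, 0], [0, 0, 0, 0, 0, 0]], "grip": 0, "force": 45}}

```text
clock: 3.75
position: [0.4356, -0.3621, 0.0343]
ee_rot: [1.77, 2.594, -0.0]
force: [-1.4, 0.2, 6.6]
width: 0.149
```

>>> {"fn": "move_arm", "kwargs": {"series": [[0, 0, 2, 0, 0, 0], [0, 0, 4, 0, 0, 0], [0, 0, 5, 0, 0, 0], [0, 0, 5, 0, 0, 0], [0, 0, 5, 0, 0, 0], [0, 4, 0, 0, 0, -7], [0, 4, 0, 0, 0, -7], [0, 4, 0, 0, 0, -7.3]]}}

```text
clock: 4.55
position: [0.4343, -0.2405, 0.2433]
ee_rot: [-2.226, -2.216, 0.0]
force: [1.5, 0.3, -4.2]
width: 0.146
```

>>> {"fn": "move_arm", "kwargs": {"series": [[0, 4.2, 0, 0, -5, 0], [0, 4.2, 0, 0, -5, 0], [0, 4.2, 0, 0, -5, 0], [0, 4.2, -1, 0, -5, 0], [0, 4.2, -2, 0, -5, 0], [0, 4.2, -2, 0, -5, 0], [0, 4.2, -2, 0, 0, 0], [0, 0, 0, 0, 0, 0]]}}

```text
clock: 5.35
position: [0.4325, -0.0078, 0.1951]
ee_rot: [1.968, 1.955, 0.424]
force: [0.6, -0.4, -5.4]
width: 0.147
```

```bash
python3 - <<'E'
from h import *
s=monitor.observe();print(s["position"].round(4),R.from_rotvec(s["ee_rot"]).as_matrix().round(3),s["joints"].round(2),s["force"],s["width"])
d=grab("wrist"); np.save("w2.npy",d,allow_pickle=True)
save(d,"w2.png",None,1.4)
F=ext(0.6645,-.0384,-.0008)@FACE
print((proj(d,ap(F,[(.026,.15,.0115),(.026,.02,.0115),(0,-.12,0)]))*1.4).round())
E
```

```text
[ 0.4325 -0.0078  0.1951] [[ 0.012  0.9    0.435]
 [ 1.    -0.001 -0.026]
 [-0.023  0.435 -0.9  ]] [ 0.54  0.03 -0.72  2.39  0.4   0.32 -0.54] [ 0.56635866 -0.38947495 -5.37783506] 0.14738978112249365
[[635.  76.]
 [604. 299.]
 [538. 470.]]
```

View pics/w2.png

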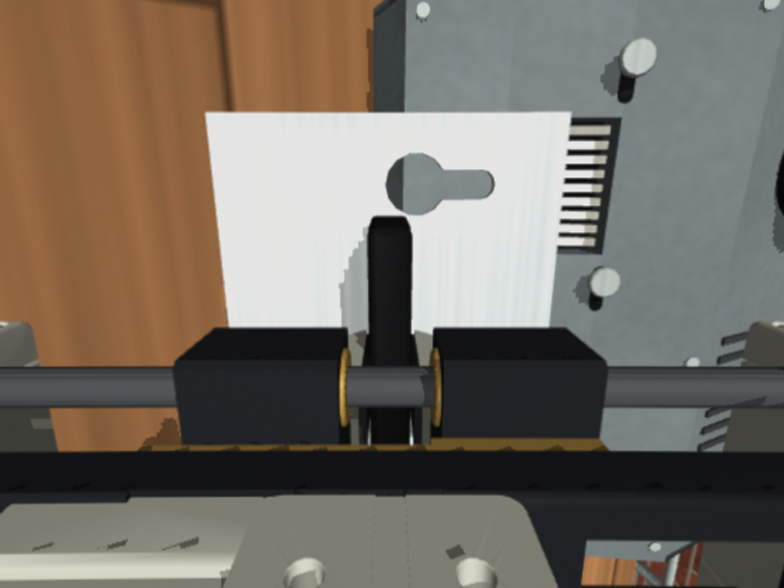

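View 3 (wrist): cover held squarely. Stud heads are at (638,57) and (604,281), the opening's upper corners at (620,118) and (602,253), and the face's front edge at column ~406 (1.4x pixels).

```bash
python3 - <<'E'
from h import *
d=np.load("w2.npy",allow_pickle=True).item()
F=ext(0.6645,-.0384,-.0008)@FACE
p=lambda a:np.array(a,float)/1.4-.3
print("studs",onplane(d,p([(638,57),(604,281)]),F,.0115).round(4).tolist())
print("opening",onplane(d,p([(620,118),(602,253)]),F,0).round(4).tolist())
print("front edge",onplane(d,p([(405,20),(408,100)]),F,0).round(4).tolist())
print("screws",onplane(d,p([(423,10),(770,3)]),F,0).round(4).tolist())
# keyhole in tool frame
s=monitor.observe();T=P(s["ee_rot"],s["position"])
C=T.copy(); C[:3,:3]=T[:3,:3]@np.array([[0,1,0],[1,0,0],[0,0,-1]])
print("keyhole centre,right end, corners; TCP-relative cover axes",onplane(d,p([(415,184),(493,184),(208,113),(570,112)]),C,-.028).round(4).tolist())
E
```

```text
studs [[0.0257, 0.1597, 0.0115], [0.0244, 0.032, 0.0115]]
opening [[0.0253, 0.1297, 0.0], [0.0255, 0.0479, 0.0]]
front edge [[-0.1039, 0.1844, 0.0], [-0.1016, 0.1414, 0.0]]
screws [[-0.0935, 0.1893, 0.0], [0.0954, 0.1868, 0.0]]
keyhole centre,right end, corners; TCP-relative cover axes [[0.007, 0.0665, -0.028], [0.0359, 0.0664, -0.028], [-0.067, 0.0911, -0.028], [0.0617, 0.0911, -0.028]]
```

```bash
python3 - <<'E'
from h import *
w=np.load("w2.npy",allow_pickle=True).item()
t=grab("top"); c=lambda a: np.array(a,float)/(800/280)+[190,100]-.3
p=lambda a:np.array(a,float)/1.4-.3
pxt=c([(115,72),(516,88),(515,212),(493,400),(112,385),(150,280),(280,285)])
ptt=np.array([(.15,.2,.165),(.15,-.2,.165),(.0219,-.2,.165),(-.16,-.2,.06),(-.16,.2,.06)])
pxw=p([(638,57),(604,281),(620,118),(602,253),(423,10),(770,3)])
def model(q):
    E=ext(*q[:3]);F=E@FACE;d=q[3]
    st=[(.026,.15+d,.0115),(.026,.02+d,.0115)]
    return (np.r_[proj(t,np.r_[ap(E,ptt),ap(F,st)])]-pxt)*1.5,proj(w,ap(F,st+[(.026,.127,0),(.026,.043,0)]))-pxw[:4]
for use in ("both","wrist"):
    f=lambda q:np.r_[model(q)[0].ravel()*(use=="both"),model(q)[1].ravel()]
    r=least_squares(f,[.6645,-.0384,0,.007],loss="soft_l1");print(use,r.x.round(4));print(model(r.x)[0].round(1).tolist(),model(r.x)[1].round(1).tolist())
E
```

```text
both [ 0.6645 -0.036  -0.0026  0.0073]
[[-2.9, 0.6], [0.3, -1.1], [-0.4, 1.7], [-0.5, 0.6], [-1.0, 2.1], [-1.1, 1.1], [-0.7, 0.6]] [[0.7, -0.1], [1.6, 2.4], [1.1, 0.2], [0.2, 2.6]]
wrist [ 0.6633 -0.0351 -0.0044  0.0068]
[[-3.2, 1.1], [-0.0, -0.3], [-0.8, 2.6], [-1.1, 1.4], [-1.6, 2.5], [-1.4, 1.6], [-0.9, 1.2]] [[-0.1, -0.8], [0.7, 2.1], [0.4, -1.1], [-0.5, 1.7]]
```

```bash
cat >> h.py <<'E'
F0=ext(.664,-.0355,-.003)@FACE
RT=np.array([[0,1,0],[1,0,0],[0,0,-1.]])  # tool axes in cover axes (self inverse)
def delta(x,y,z,F=F0):
    "shift cm / turn deg from the measured pose to TCP at face xyz, tool square to the face"
    s=monitor.observe(); tgt=ap(F,[x,y,z])[0]
    dr=(R.from_matrix(F[:3,:3]@RT)*R.from_rotvec(s["ee_rot"]).inv()).as_rotvec()
    print("target",tgt.round(4),"shift cm",((tgt-s["position"])*100).round(2),"turn deg",np.degrees(dr).round(2))
    print("now in face",ap(np.linalg.inv(F),s["position"])[0].round(4),"j",s["joints"].round(2),"f",s["force"].round(1))
E
python3 -c "
from h import *
delta(.016+.001,.092-.001,.079)"
```

```text
target [0.5704 0.0558 0.1894] shift cm [13.69  6.52 -0.67] turn deg [ 1.34 -4.14  0.55]
now in face [-0.098   0.0254  0.1532] j [ 0.54  0.03 -0.71  2.38  0.4   0.32 -0.53] f [-0.3  0.1 -5.3]
```

>>> {"fn": "move_arm", "kwargs": {"series": [[2, 1, 0, 0.3, -0.9, 0.1], [2, 1, 0, 0.3, -0.9, 0.1], [2, 1, 0, 0.3, -0.9, 0.1], [2, 1, 0, 0.3, -0.9, 0.1], [2, 1, 0, 0.1, -0.5, 0.1], [2, 1, 0, 0, 0, 0], [1.7, 0.5, -0.7, 0, 0, 0], [0, 0, 0, 0, 0, 0]]}}

```text
clock: 6.25
position: [0.5732, 0.0549, 0.1893]
ee_rot: [1.933, 1.919, 0.515]
force: [-1.4, -1.1, -4.9]
width: 0.146
```

```bash
python3 - <<'E'
from h import *
delta(.017,.091,.079)
d=grab("wrist"); np.save("w3.npy",d,allow_pickle=True)
save(d,"w3.png",(180,0,480,225),2.6)
E
```

```text
target [0.5704 0.0558 0.1894] shift cm [-0.27  0.09  0.02] turn deg [-0.03  0.03  0.22]
now in face [0.0193 0.0901 0.0775] j [ 0.22  0.27 -0.58  2.18  0.95  0.37 -1.15] f [-1.4 -1.1 -4.9]
```

View pics/w3.png

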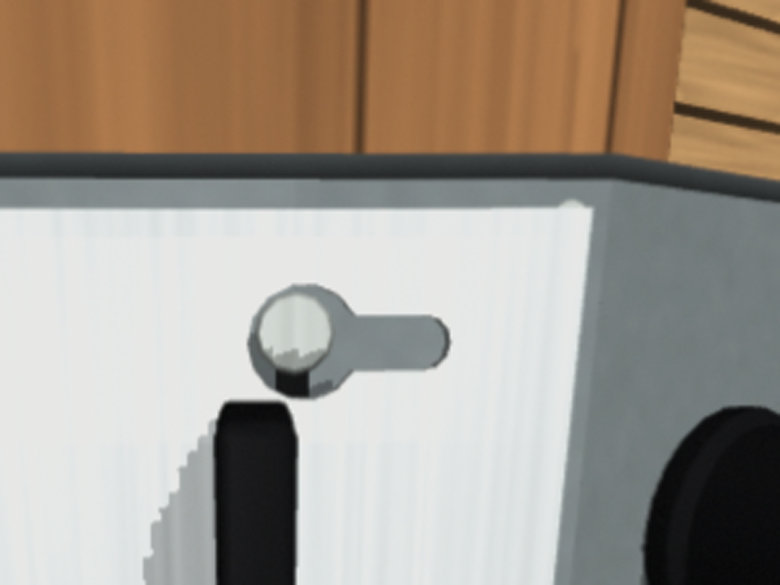

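View 4: stud head at crop (295,332) inside the left entry hole at (303,341). Cover edge and extractor edge are parallel (rows 207 and 178).

```bash
python3 - <<'E'
from h import *
d=np.load("w3.npy",allow_pickle=True).item()
s=monitor.observe();T=P(s["ee_rot"],s["position"]);C=T.copy();C[:3,:3]=T[:3,:3]@RT
p=lambda a:np.array(a,float)/2.6-.3+[180,0]
h=onplane(d,p([(302.5,341),(450,342),(249,341),(357,341)]),C,-.029);print(h.round(4).tolist())
for z in(-.063,-.066,-.069): print("stud",onplane(d,p([(295,332)]),C,z).round(4), (onplane(d,p([(259,332)]),C,z)-onplane(d,p([(331,332)]),C,z)).round(4))
c,_=ray(d,[(0,0)]);print("cam",ap(np.linalg.inv(C),c).round(4))
e=onplane(d,p([(20,178),(600,178)]),C,-.0775);print("edge slope",e.round(4).tolist());e=onplane(d,p([(20,207),(580,207)]),C,-.029);print(e.round(4).tolist())
E
```

```text
[[0.0088, 0.0662, -0.029], [0.0384, 0.066, -0.029], [-0.0019, 0.0662, -0.029], [0.0198, 0.0662, -0.029]]
stud [[ 0.0089  0.0682 -0.063 ]] [[-0.0173  0.      0.    ]]
stud [[ 0.0091  0.0682 -0.066 ]] [[-0.0176  0.      0.    ]]
stud [[ 0.0092  0.0683 -0.069 ]] [[-0.0179  0.      0.    ]]
cam [[-0.0005  0.0668  0.1382]]
edge slope [[-0.0586, 0.1049, -0.0775], [0.0842, 0.1047, -0.0775]]
[[-0.0459, 0.0912, -0.029], [0.0619, 0.091, -0.029]]
```

>>> {"fn": "move_arm", "kwargs": {"series": [[0.03, 0.1, 0, 0, 0, 0], [0.3, 0.1, -0.52, 0, 0, 0], [0.35, 0, -0.6, 0, 0, 0], [0.35, 0, -0.6, 0, 0, 0], [0.25, 0, -0.43, 0, 0, 0], [0, 0, 0, 0, 0, 0], [0, 0, 0, 0, 0, 0]]}}

```text
clock: 7.0
position: [0.5839, 0.0572, 0.1684]
ee_rot: [1.932, 1.919, 0.515]
force: [0.1, 0.2, -5.5]
width: 0.15
```

```bash
python3 - <<'E'
from h import *
delta(.0195,.092,.053)
d=grab("wrist"); np.save("w4.npy",d,allow_pickle=True)
save(d,"w4.png",(180,0,480,225),2.6)
E
```

```text
target [0.5856 0.0567 0.1681] shift cm [ 0.17 -0.04 -0.02] turn deg [0.   0.07 0.2 ]
now in face [0.0181 0.0924 0.054 ] j [ 0.16  0.31 -0.51  2.18  1.08  0.34 -1.28] f [ 0.1  0.2 -5.5]
```

View pics/w4.png

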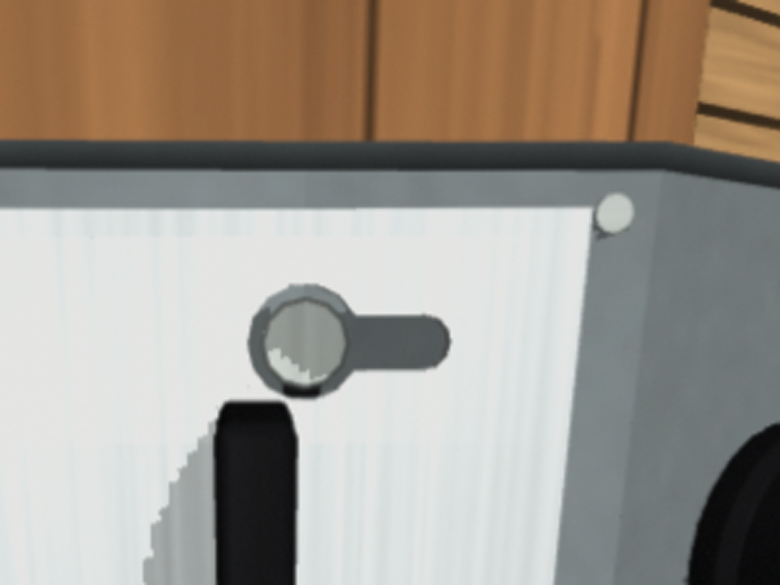

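View 5: stud head at (305,341), concentric with the hole at (303,341). Going down.

>>> {"fn": "move_arm", "kwargs": {"series": [[0.19, 0, -0.25, 0, 0, 0], [0.17, 0, -0.26, 0, 0, 0], [0.15, 0, -0.26, 0, 0, 0], [0.15, 0, -0.26, 0, 0, 0], [0.13, 0, -0.22, 0, 0, 0], [0, 0, 0, 0, 0, 0]]}}

```text
clock: 7.65
position: [0.5921, 0.0575, 0.1552]
ee_rot: [1.932, 1.92, 0.515]
force: [-0.2, 0.5, -4.8]
width: 0.147
```

```bash
python3 -c "
from h import *
delta(.0195,.092,.034)
for i in range(3): s=monitor.observe();print(s['force'],s['ft_torque'])"
```

```text
target [0.5951 0.0567 0.1517] shift cm [ 0.3  -0.08 -0.35] turn deg [-0.01  0.04  0.18]
now in face [0.0186 0.0928 0.0386] j [ 0.12  0.34 -0.48  2.18  1.16  0.33 -1.35] f [-0.2  0.5 -4.8]
[-0.2396796   0.48039225 -4.77133993] [-0.0291538   1.06569309 -0.01589465]
[-0.2396796   0.48039225 -4.77133993] [-0.0291538   1.06569309 -0.01589465]
[-0.2396796   0.48039225 -4.77133993] [-0.0291538   1.06569309 -0.01589465]
```

>>> {"fn": "move_arm", "kwargs": {"series": [[0.05, 0, -0.087, 0, 0, 0], [0.05, 0, -0.087, 0, 0, 0], [0.05, 0, -0.087, 0, 0, 0], [0, 0, 0, 0, 0, 0]]}}

```text
clock: 8.05
position: [0.5936, 0.0575, 0.153]
ee_rot: [1.932, 1.919, 0.516]
force: [0.6, 0.9, -3.6]
width: 0.146
```

>>> {"fn": "move_arm", "kwargs": {"series": [[0.05, 0, -0.087, 0, 0, 0], [0, 0, 0, 0, 0, 0]]}}

```text
clock: 8.25
position: [0.5941, 0.0575, 0.1523]
ee_rot: [1.931, 1.919, 0.516]
force: [-1.0, 1.4, -2.6]
width: 0.145
```

>>> {"fn": "move_arm", "kwargs": {"series": [[0.05, 0, -0.087, 0, 0, 0], [0, 0, 0, 0, 0, 0]]}}

```text
clock: 8.45
position: [0.5945, 0.0578, 0.1514]
ee_rot: [1.931, 1.92, 0.516]
force: [-2.8, 2.1, -1.0]
width: 0.148
```

>>> {"fn": "move_arm", "kwargs": {"series": [[0.05, 0, -0.087, 0, 0, 0], [0, 0, 0, 0, 0, 0]]}}

```text
clock: 8.65
position: [0.595, 0.0581, 0.1506]
ee_rot: [1.931, 1.92, 0.517]
force: [-4.5, 2.7, -1.0]
width: 0.149
```

```bash
python3 -c "
from h import *
delta(.0195,.092,.034)
s=monitor.observe();print(s['force']@F0[:3,:3],s['ft_torque'])"
```

```text
target [0.5951 0.0567 0.1517] shift cm [ 0.01 -0.14  0.11] turn deg [-0.04  0.09  0.13]
now in face [0.0189 0.0934 0.0331] j [ 0.11  0.35 -0.46  2.18  1.19  0.32 -1.38] f [-4.5  2.7 -1. ]
[-4.40079422  2.72453498  1.41519883] [0.18832465 1.17691748 0.10162371]
```

```bash
python3 - <<'E'
from h import *
d=grab("wrist"); np.save("w5.npy",d,allow_pickle=True)
save(d,"w5.png",(180,0,480,225),2.6)
t=grab("scene"); save(t,"s5.png",(130,150,350,315),3.5)
E
```

```text
(no output)
```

View pics/w5.png

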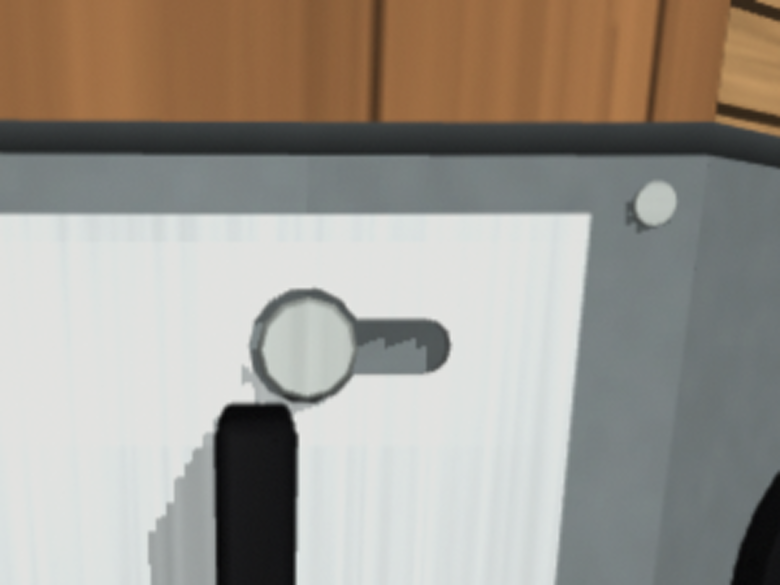

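View 6: left stud head sits at (308,346), level with or through the hole at (304,345). The cover has shifted about 1 mm in the jaws, so I'm checking the right side in the scene view.

View pics/s5.png

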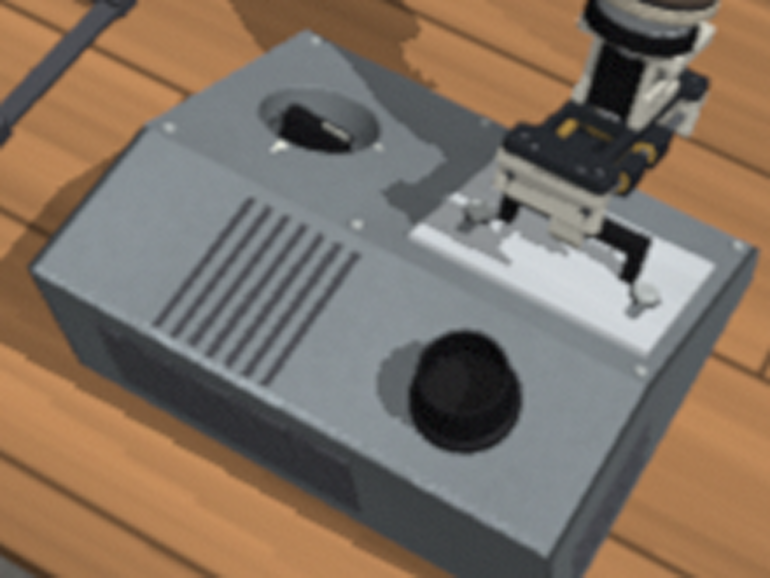

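View 7 (scene): both stud heads stand proud of the cover, at (475,215) and (645,297), and the cover looks flat on the face. I'll start the slide and watch the force.

>>> {"fn": "move_arm", "kwargs": {"series": [[-0.217, 0, -0.125, 0, 0, 0], [-0.217, 0, -0.125, 0, 0, 0], [-0.217, 0, -0.125, 0, 0, 0], [0, 0, 0, 0, 0, 0]]}}

```text
clock: 9.15
position: [0.5884, 0.0571, 0.1467]
ee_rot: [1.931, 1.919, 0.515]
force: [-0.7, 0.5, 0.7]
width: 0.144
```

```bash
python3 - <<'E'
from h import *
delta(.0195,.092,.034)
s=monitor.observe();print(s['force']@F0[:3,:3],s['ft_torque'])
E
```

```text
target [0.5951 0.0567 0.1517] shift cm [ 0.67 -0.04  0.5 ] turn deg [0.03 0.07 0.2 ]
now in face [0.0111 0.0924 0.033 ] j [ 0.1   0.35 -0.45  2.2   1.23  0.31 -1.43] f [-0.7  0.5  0.7]
[-0.29836987  0.4659983   0.97947073] [-0.44574749  0.56689154  0.01693081]
```

Sliding freely. Continuing to home.

>>> {"fn": "move_arm", "kwargs": {"series": [[-0.217, 0, -0.125, 0, 0, 0], [-0.217, 0, -0.125, 0, 0, 0], [-0.217, 0, -0.125, 0, 0, 0], [-0.217, 0, -0.125, 0, 0, 0], [-0.217, 0, -0.125, 0, 0, 0], [-0.13, 0, -0.075, 0, 0, 0], [0, 0, 0, 0, 0, 0]]}}

```text
clock: 9.85
position: [0.576, 0.0575, 0.1395]
ee_rot: [1.932, 1.92, 0.515]
force: [-1.0, 0.8, 0.7]
width: 0.148
```

```bash
python3 - <<'E'
from h import *
delta(-.0055,.092,.034)
s=monitor.observe();print(s['force']@F0[:3,:3],s['ft_torque'])
E
```

```text
target [0.5734 0.0568 0.1392] shift cm [-0.25 -0.07 -0.03] turn deg [-0.    0.05  0.17]
now in face [-0.0032  0.0927  0.033 ] j [ 0.07  0.34 -0.43  2.23  1.32  0.3  -1.53] f [-1.   0.8  0.7]
[-0.52156152  0.84458213  1.09882623] [-0.46999552  0.62326525 -0.04096347]
```

>>> {"fn": "move_arm", "kwargs": {"series": [[-0.1, 0, -0.058, 0, 0, 0], [-0.1, 0, -0.058, 0, 0, 0], [-0.1, 0, -0.058, 0, 0, 0], [0, 0, 0, 0, 0, 0]]}}

```text
clock: 10.25
position: [0.5734, 0.0575, 0.138]
ee_rot: [1.932, 1.919, 0.516]
force: [1.0, 0.5, -0.3]
width: 0.147
```

>>> {"fn": "move_arm", "kwargs": {"series": [[-0.1, 0, -0.058, 0, 0, 0], [-0.1, 0, -0.058, 0, 0, 0], [0, 0, 0, 0, 0, 0]]}}

```text
clock: 10.55
position: [0.5727, 0.0578, 0.1377]
ee_rot: [1.931, 1.918, 0.519]
force: [5.8, 0.7, 0.9]
width: 0.146
```

```bash
python3 - <<'E'
from h import *
delta(-.0055,.092,.034)
s=monitor.observe();print(s['force']@F0[:3,:3],s['ft_torque'])
d=grab("wrist"); np.save("w6.npy",d,allow_pickle=True)
save(d,"w6.png",(180,0,480,225),2.6)
E
```

```text
target [0.5734 0.0568 0.1392] shift cm [ 0.07 -0.1   0.15] turn deg [-0.06  0.2   0.21]
now in face [-0.0069  0.093   0.0331] j [ 0.06  0.34 -0.42  2.25  1.36  0.29 -1.57] f [5.8 0.7 0.9]
[ 5.51116143  0.74947756 -2.14505457] [-0.11145829 -0.61864672 -0.09176566]
```

View pics/w6.png

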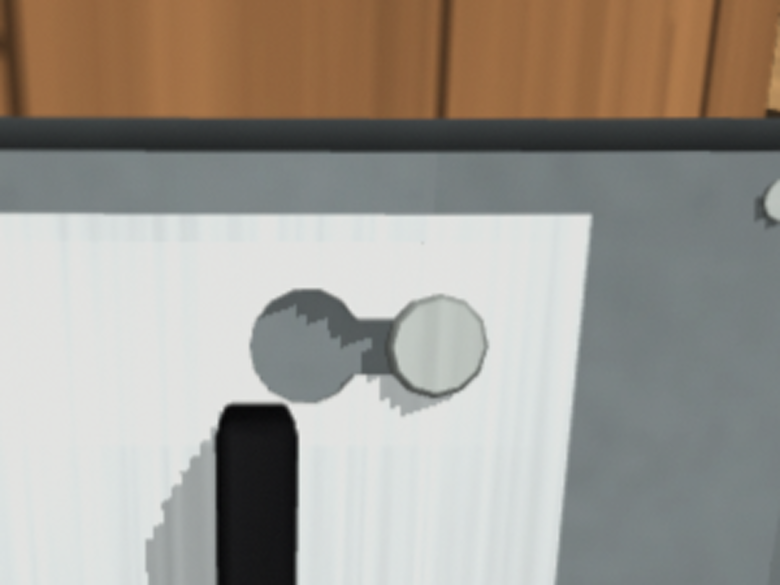

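View 8: the left stud head is at the narrow slot end (438,345), and the force shows it has hit the stop. Push 1 mm more, then release and back off along the normal.

>>> {"fn": "move_arm", "kwargs": {"series": [[-0.1, 0, -0.058, 0, 0, 0], [0, 0, 0, 0, 0, 0], [0, 0, 0, 0, 0, 0]]}}

```text
clock: 10.9
position: [0.5726, 0.0578, 0.1377]
ee_rot: [1.931, 1.917, 0.52]
force: [10.2, 0.9, -0.8]
width: 0.148
```

>>> {"fn": "move_arm", "kwargs": {"series": [[0, 0, 0, 0, 0, 0], [0, 0, 0, 0, 0, 0], [0, 0, 0, 0, 0, 0], [0, 0, 0, 0, 0, 0], [0, 0, 0, 0, 0, 0]], "grip": 0.45}}

```text
clock: 11.4
position: [0.5701, 0.0574, 0.1361]
ee_rot: [1.932, 1.92, 0.515]
force: [-0.4, 0.3, 0.5]
width: 0.446
```

>>> {"fn": "move_arm", "kwargs": {"series": [[-0.5, 0, 0.87, 0, 0, 0], [-1, 0, 1.73, 0, 0, 0], [-2, 0, 3.46, 0, 0, 0], [-1, -4, 1.73, 0, 0, 0], [0, -4, 0, 0, 0, 0], [0, -4, 0, 0, 0, 0], [0, -4, 0, 0, 0, 0], [0, 0, 0, 0, 0, 0]]}}

```text
clock: 12.2
position: [0.53, -0.0974, 0.2036]
ee_rot: [1.946, 1.905, 0.507]
force: [-0.1, -0.5, 0.5]
width: 0.452
```

```bash
python3 - <<'E'
from h import *
delta(0,-.12,.08)
d=grab("wrist"); np.save("w7.npy",d,allow_pickle=True)
t=grab("scene"); t2=grab("top"); np.save("s7.npy",t,allow_pickle=True)
save(d,"w7.png",None,1); a=cv2.imread("pics/w7.png")
save(t,"s7.png",(200,170,350,260),5.3); 
save(t2,"t7.png",(215,150,375,245),5)
b=cv2.imread("pics/s7.png")[:300,:795]; 
o=np.zeros((600,800,3),np.uint8); o[:300,:560//1][:, :0]; o[300:300+300,:b.shape[1]]=b[:300]
o[:300,:400]=cv2.resize(a,(400,300)); o[:300,400:800]=cv2.resize(cv2.imread("pics/t7.png"),(400,238))[:238].__class__ and cv2.copyMakeBorder(cv2.resize(cv2.imread("pics/t7.png"),(400,238)),0,62,0,0,cv2.BORDER_CONSTANT)
cv2.imwrite("pics/m7.png",o)
print((proj(d,ap(F0,[(0,-.12,0),(0,-.12,-.0025)]))).round(1))
E
```

```text
target [ 0.5546 -0.1552  0.1818] shift cm [ 2.46 -5.78 -2.19] turn deg [ 0.05 -0.13  1.05]
now in face [-0.0105 -0.0623  0.1113] j [ 0.78  0.22 -0.75  2.22  0.47  0.26 -0.36] f [-0.1 -0.5  0.5]
[[293.6 273.8]
 [293.5 272.5]]
```

View pics/m7.png

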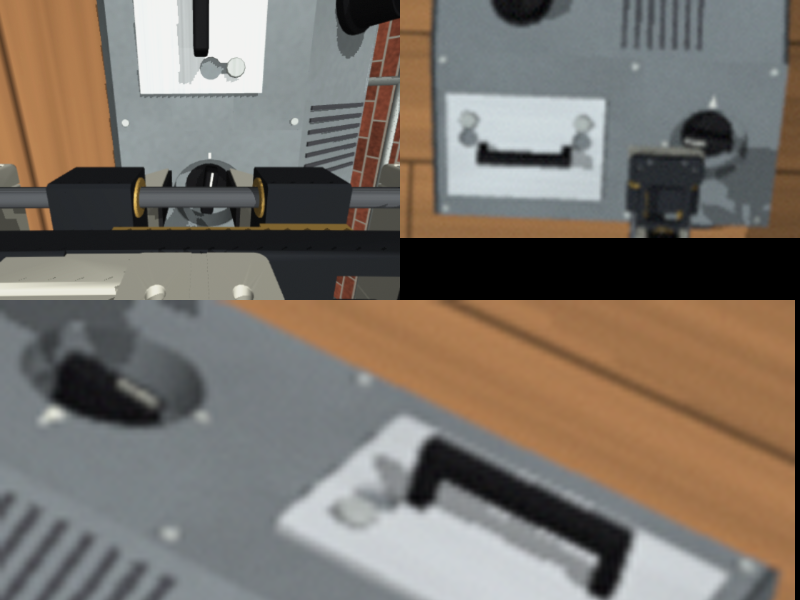

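View 9 (montage): both stud heads sit at the narrow slot ends, the right one at (235,67) with its entry hole at (208,68). The cover lies flat. The knob bar lies along y, ahead of the gripper.

>>> {"fn": "move_arm", "kwargs": {"series": [[0.5, -1.5, -0.2, 0, 0, 1], [0.5, -1.5, -0.2, 0, 0, 0], [0.5, -1.5, -0.4, 0, 0, 0], [0.5, -1.3, -0.7, 0, 0, 0], [0.5, 0, -0.7, 0, 0, 0], [0, 0, 0, 0, 0, 0], [0, 0, 0, 0, 0, 0]], "grip": 0.36}}

```text
clock: 13.05
position: [0.5565, -0.1454, 0.1819]
ee_rot: [1.918, 1.94, 0.519]
force: [0.2, 1.3, 0.4]
width: 0.359
```

```bash
python3 - <<'E'
from h import *
delta(0,-.12,.04)
d=grab("wrist"); np.save("w8.npy",d,allow_pickle=True); save(d,"w8.png",(150,180,430,330),2.8)
print(((proj(d,ap(F0,[(0,-.12,-.0025),(.0,-.075,0),(.008,-.091,-.0025),(-.008,-.091,-.0025)]))-[150,180])*2.8).round(1))
E
```

```text
target [ 0.5746 -0.1552  0.1471] shift cm [ 1.81 -0.98 -3.48] turn deg [-0.02 -0.08 -0.84]
now in face [ 0.0017 -0.1102  0.0792] j [ 0.85  0.33 -0.74  2.16  0.49  0.24 -0.24] f [0.2 1.3 0.4]
[[359.6 155.4]
 [361.6 -11. ]
 [391.7  49.5]
 [330.   48.8]]
```

View pics/w8.png

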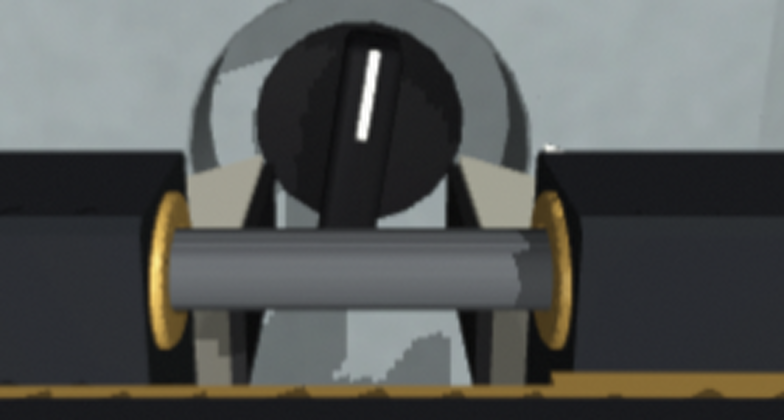

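View 10: knob bar is turned about 8° clockwise already, with the pointer at (362,138)-(375,50). The well is centred as predicted. I'll align the jaws, then descend.

>>> {"fn": "move_arm", "kwargs": {"series": [[0.45, -0.35, -0.8, 2, 0, -3.8], [0.45, -0.35, -0.8, 2, 0, -3.7], [0.5, -0.28, -0.9, 0, 0, 0], [0.4, 0, -1, 0, 0, 0], [0, 0, 0, 0, 0, 0], [0, 0, 0, 0, 0, 0]]}}

```text
clock: 13.7
position: [0.5744, -0.1557, 0.1476]
ee_rot: [2.071, 1.802, 0.555]
force: [0.4, 1.2, -0.0]
width: 0.359
```

```bash
python3 - <<'E'
from h import *
delta(0,-.12,.0)
d=grab("wrist"); save(d,"w9.png",(150,150,430,330),2.8)
E
```

```text
target [ 0.5946 -0.1553  0.1125] shift cm [ 2.02  0.04 -3.51] turn deg [-3.99 -0.02  6.71]
now in face [ 0.     -0.1204  0.0405] j [ 0.68  0.38 -0.54  2.17  0.54  0.15 -0.43] f [ 0.4  1.2 -0. ]
```

View pics/w9.png

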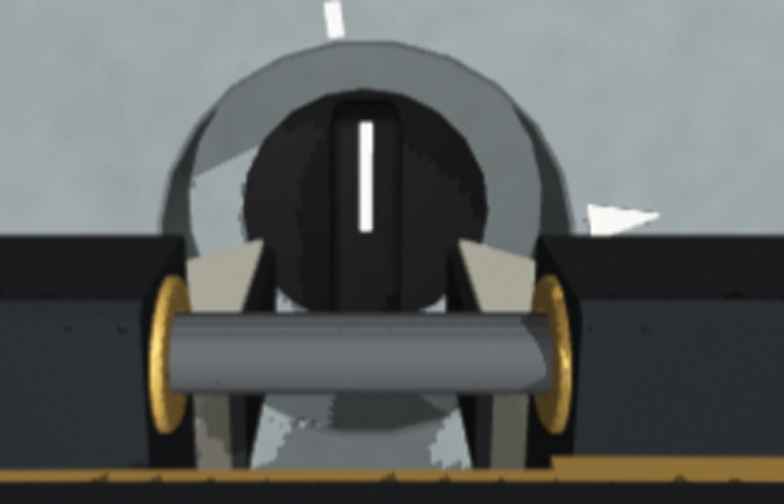

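View 11: the bar is vertical and centred between the open fingers. Descending into the well.

>>> {"fn": "move_arm", "kwargs": {"series": [[0.4, 0, -0.69, 0, 0, 0], [0.4, 0, -0.69, 0, 0, 0], [0.4, 0, -0.69, 0, 0, 0], [0.4, 0, -0.69, 0, 0, 0], [0.4, 0, -0.69, 0, 0, 0], [0, 0, 0, 0, 0, 0], [0, 0, 0, 0, 0, 0]]}}

```text
clock: 14.45
position: [0.5944, -0.1564, 0.1133]
ee_rot: [2.072, 1.8, 0.555]
force: [0.4, 0.3, 1.4]
width: 0.362
```

```bash
python3 - <<'E'
from h import *
delta(0,-.12,.0)
E
```

```text
target [ 0.5946 -0.1553  0.1125] shift cm [ 0.02  0.11 -0.08] turn deg [-4.    0.01  6.78]
now in face [ 0.0002 -0.1211  0.0008] j [ 0.64  0.46 -0.51  2.16  1.08  0.12 -0.96] f [0.4 0.3 1.4]
```

>>> {"fn": "move_arm", "kwargs": {"series": [[0, 0, 0, 0, 0, 0], [0, 0, 0, 0, 0, 0], [0, 0, 0, 0, 0, 0], [0, 0, 0, 0, 0, 0], [0, 0, 0, 0, 0, 0]], "grip": 0, "force": 25}}

```text
clock: 14.95
position: [0.5951, -0.1566, 0.1137]
ee_rot: [2.071, 1.799, 0.556]
force: [0.1, -0.1, 6.6]
width: 0.176
```

>>> {"fn": "move_arm", "kwargs": {"series": [[0, 0, 0, 2, 0, -3.46], [0, 0, 0, 2, 0, -3.46], [0, 0, 0, 2, 0, -3.46], [0, 0, 0, 2, 0, -3.46], [0, 0, 0, 2, 0, -3.46], [0, 0, 0, 0, 0, 0]]}}

```text
clock: 15.55
position: [0.5947, -0.1564, 0.1134]
ee_rot: [2.403, 1.44, 0.644]
force: [-1.1, 0.1, 7.1]
width: 0.17
```

```bash
python3 - <<'E'
from h import *
delta(0,-.12,.0)
print(monitor.observe()["ft_torque"]@F0[:3,:3])
E
```

```text
target [ 0.5946 -0.1553  0.1125] shift cm [-0.01  0.11 -0.09] turn deg [-14.05   0.06  24.19]
now in face [ 0.0005 -0.1211  0.0007] j [ 0.64  0.46 -0.51  2.16  1.08  0.12 -1.31] f [-1.1  0.1  7.1]
[-0.03692751  0.27788244 -0.06702622]
```

>>> {"fn": "move_arm", "kwargs": {"series": [[0, 0, 0, 3.5, 0, -6.06], [0, 0, 0, 3.5, 0, -6.06], [0, 0, 0, 3.5, 0, -6.06], [0, 0, 0, 3.5, 0, -6.06], [0, 0, 0, 3.5, 0, -6.06], [0, 0, 0, 3.5, 0, -6.06], [0, 0, 0, 3.5, 0, -6.06], [0, 0, 0, 0, 0, 0]]}}

```text
clock: 16.35
position: [0.594, -0.1554, 0.113]
ee_rot: [2.962, 0.333, 0.794]
force: [-5.4, 3.4, 7.2]
width: 0.17
```

```bash
python3 - <<'E'
from h import *
delta(0,-.12,.0)
print(monitor.observe()["ft_torque"]@F0[:3,:3])
E
```

```text
target [ 0.5946 -0.1553  0.1125] shift cm [ 0.05  0.01 -0.05] turn deg [-38.63   0.    66.64]
now in face [-0.0002 -0.1201  0.0007] j [ 0.64  0.46 -0.51  2.16  1.07  0.12 -2.16] f [-5.4  3.4  7.2]
[ 0.51170553  0.77322087 -0.09650931]
```

>>> {"fn": "move_arm", "kwargs": {"series": [[0, 0, 0, 1.5, 0, -2.6], [0, 0, 0, 1.5, 0, -2.6], [0, 0, 0, 1.5, 0, -2.6], [0, 0, 0, 0, 0, 0]]}}

```text
clock: 16.75
position: [0.594, -0.1551, 0.113]
ee_rot: [3.017, 0.106, 0.808]
force: [-6.3, 2.4, 8.9]
width: 0.173
```

```bash
python3 - <<'E'
from h import *
delta(0,-.12,.0)
print(monitor.observe()["ft_torque"]@F0[:3,:3])
E
```

```text
target [ 0.5946 -0.1553  0.1125] shift cm [ 0.06 -0.02 -0.05] turn deg [-4.305e+01 -1.000e-02  7.430e+01]
now in face [-0.0003 -0.1198  0.0007] j [ 0.64  0.46 -0.51  2.16  1.07  0.12 -2.32] f [-6.3  2.4  8.9]
[ 0.6554589   0.73797533 -0.03600387]
```

>>> {"fn": "move_arm", "kwargs": {"series": [[0, 0, 0, 1.5, 0, -2.6], [0, 0, 0, 1, 0, -1.73], [0, 0, 0, 0, 0, 0]]}}

```text
clock: 17.05
position: [0.5939, -0.1551, 0.1129]
ee_rot: [-3.029, 0.023, -0.811]
force: [-5.7, 2.1, 7.0]
width: 0.178
```

```bash
python3 - <<'E'
from h import *
delta(0,-.12,.0)
print(monitor.observe()["ft_torque"]@F0[:3,:3])
E
```

```text
target [ 0.5946 -0.1553  0.1125] shift cm [ 0.06 -0.02 -0.04] turn deg [-4.549e+01 -1.000e-02  7.854e+01]
now in face [-0.0003 -0.1198  0.0007] j [ 0.64  0.46 -0.51  2.16  1.08  0.12 -2.4 ] f [-5.7  2.1  7. ]
[0.63381561 0.80912027 0.71540157]
```

>>> {"fn": "move_arm", "kwargs": {"series": [[0, 0, 0, -1, 0, 1.73], [0, 0, 0, 0, 0, 0], [0, 0, 0, 0, 0, 0], [0, 0, 0, 0, 0, 0], [0, 0, 0, 0, 0, 0]], "grip": 0.36}}

```text
clock: 17.55
position: [0.5944, -0.1564, 0.1127]
ee_rot: [3.03, 0.026, 0.812]
force: [-0.3, -1.0, -1.0]
width: 0.362
```

>>> {"fn": "move_arm", "kwargs": {"series": [[-0.5, 0, 0.87, 0, 0, 0], [-1, 0, 1.73, 0, 0, 0], [-2, 0, 3.46, 0, 0, 0], [-2, 0, 3.46, 0, 0, 0], [-3, -3, 3, 0, 0, 0], [-3, -3, 2, 0, 0, 0], [-2, -3, 1, 0, 0, 0], [0, 0, 0, 0, 0, 0]]}}

```text
clock: 18.35
position: [0.4865, -0.2323, 0.2374]
ee_rot: [3.026, 0.009, 0.809]
force: [0.7, -0.4, -0.3]
width: 0.359
```

```bash
python3 - <<'E'
from h import *
s=monitor.observe();print(s["position"],s["force"],s["width"],s["clock"])
t=grab("scene"); u=grab("top"); w=grab("wrist")
A=lambda d,b,k:cv2.resize(d["color"][b[1]:b[3],b[0]:b[2],::-1],None,fx=k,fy=k,interpolation=cv2.INTER_CUBIC)
o=np.zeros((600,800,3),np.uint8)
a=A(u,(215,150,415,300),2);o[:300,:400]=a
a=A(t,(190,150,350,270),2.5);o[:300,400:]=a
a=A(w,(0,0,560,420),.714)[:300];o[300:300+a.shape[0],:a.shape[1]]=a
a=A(u,(315,180,365,217),8)[:300];o[300:300+a.shape[0],400:800]=a
cv2.imwrite("pics/final.png",o)
E
```

```text
[ 0.48654688 -0.23232832  0.23735415] [ 0.68950828 -0.37142641 -0.2720209 ] 0.35862850437577665 18.35
```

View pics/final.png

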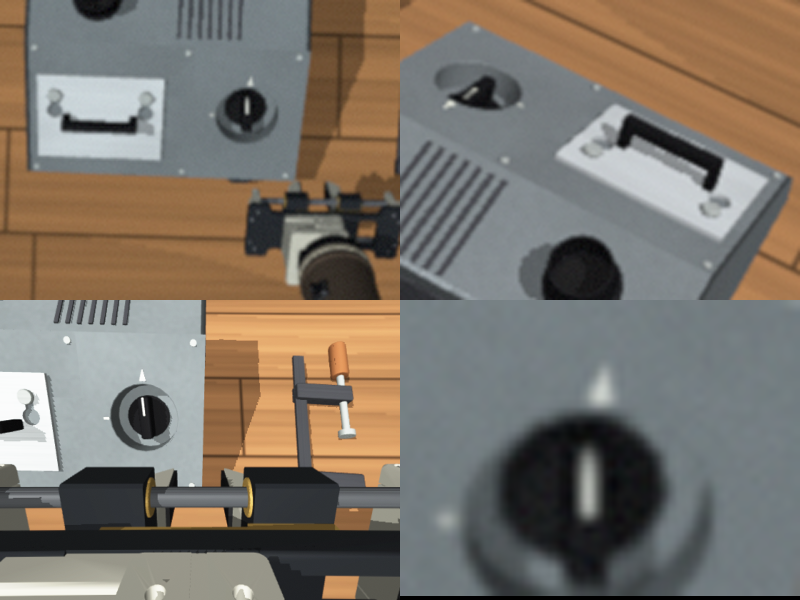

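View 12: the knob pointer now points up the slope, the cover is flat with both heads in the narrow slot ends, and the arm is clear. Handing in.

```bash
python3 -c "
from cell import workorder
print(workorder.sign_off())"
```

```text
the job is handed in; nothing more can be done
None
```

The cover is fitted and locked behind both stud heads, the suction knob is at its full-suction stop, and the job is handed in at about 18.5 s on the robot's clock.

- **Cover:** both keyholes went over the studs and the cover slid down until it met the stop, about 10 N at the end. The last pictures show it lying flat with both stud heads at the narrow slot ends. I did not try a pull test on it. It tilted slightly in the jaws as it touched the face, then slid home freely.
- **Knob:** it was already turned about 8° when I reached it. I turned it clockwise until the reaction torque jumped to about 0.7 N m. The pointer now shows up the slope.
- **Clear of everything:** the gripper is open and well away from the extractor, with forces near zero. I did not touch the hammer, try square or bar clamp. The last pictures show the clamp, but I did not check the other two again.

One wrist joint (joint 6) read 0.12, its lower limit, while I turned the knob. The tool still held its position and angle.

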